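Spring clamp on a sprung glue joint

TASK

The aluminium strip glued along the top edge of the upright panel is clamped at one end, but at the other end it has sprung away from the panel. Take the spare spring clamp off its rack by squeezing its handles, bring it squeezed open down over panel and strip near the sprung end, well down from the top edge, and let go so that its jaws pull the strip flat against the panel. Leave the clamp standing upright and square across the edge there, and do not disturb the glue stick, the oil bottle or the screwdriver.

Things in the scene. Friction and masses are not known exactly. Their poses are not given: they have to be found in the camera images.
- clamp: the loose spring clamp, 140 mm tall, 22 mm wide, 130 g, black plastic with grey jaw pads: two levers on a pivot, handles up, jaws down, a spring shuts the jaws. It starts clipped upright over the rack's top edge. Origin on the pivot; z up, x across the jaws (the way handles and jaws open), y along the pivot pin. The pose is that of the +x lever, which leans up to 0.21 rad while squeezed
- clamp_lever (a joint): angle of the clamp's -x lever to its +x lever (rad): 0 with the jaw faces parallel and 15 mm apart (as on the rack, or on panel and strip pressed together); grows as the handles are squeezed, to a stop at 0.42 (jaws about 36 mm apart); -0.27 with the jaws shut. Squeezing takes 10 N at first and 15 N at the stop; the jaws grip with about 10 N at 0
- clamp_grip (a point): point midway between the clamp's two grips, 57 mm above the pivot. The flat grips reach from 34 to 79 mm above the pivot; on the rack they measure 46 mm over their outsides at the bottom and 64 mm at the top, fully squeezed they are parallel and 30 mm across
- clamp_jaws (a point): point on the clamp midway between its jaw pads, 52 mm below the pivot (which stands 111.5 mm above the bench on the rack). Pads 43.5 to 60.5 mm below the pivot, lowest point of the jaws 62 mm below; the pivot's underside, 11 mm below it, stops the clamp on an edge
- clamp_rack: fixed wooden clamp rack: base board 90 x 150 x 14 mm, on it an upright plywood board 15 mm thick (x), 140 mm long (y), its top edge 100 mm above the bench. Origin: centre of its underside; y along the board
- glue_jig: fixed wooden jig, base 90 x 240 x 16 mm, with the grey panel upright in it: 9 mm thick (x from -4.5 to 4.5 mm), 220 mm long (y), top edge 125 mm above the bench; the strip is on its -x face. A like clamp is already fixed on it 84 mm to the -y side of the middle, handles up to 91 mm above the edge. Origin: centre of the underside; y along the panel toward the strip's sprung end
- strip (a joint): angle by which the aluminium strip (204 mm long, 50 mm tall, 6 mm thick, top level with the panel's) stands off the panel's -x face (rad), about an upright axis at its -y end, 102 mm to the -y side of the middle: 0 flat on the panel, 0.028 at the start (about 5 mm off at its +y end). It is springy: 3 N near the sprung end press it flat
- bond_end (a point): point at the top edge of panel and strip, 37 mm in from the strip's sprung (+y) end, in the middle of the 15 mm that the two are thick when pressed flat; axes as the jig's
- glue_stick: glue stick, standing upright, 28 mm across, 92 mm tall; origin at the centre of its foot
- oil_bottle: small oil bottle with a red nozzle, standing upright, 34 mm across, 94 mm tall; origin at the centre of its foot
- screwdriver: blue-handled screwdriver lying at the front edge of the bench, 166 mm long; origin at its middle

How it is judged:
By the outcome, as a careful person would: the job done as asked, in the order asked, and still so for the second after the job is handed in, with the robot touching nothing.
It also fails if it takes over 38 s, if anything falls off the work surface, if the arm or the gripper's body presses on something with over 40 N, if the wrist force passes 120 N, or if a joint passes its speed limit or range.

ROBOT

A 6-joint arm with a two-finger parallel gripper is mounted at the origin on a cart in front of the work surface, level with it; the furniture and walls round the work are solid. World frame = base frame: x ahead of the robot, y to its left, z up, the work surface at z = 0. Lengths are in m, angles in degrees, forces in N, time in s.
With the tool pointing down it reaches from about 0.4 to 0.925 m from the base axis. Payload 3.4 kg.
Tool frame: the origin (TCP) lies midway between the tips of the shut fingers; the grasp point (between the pads) lies 19 mm behind it; z points along the fingers, y is the line along which they close (so a half turn about z gives the same grasp; the last joint's range is limited). The gripper opens to 85 mm and grips with 20 to 120 N. Pads are 22 mm wide; open, the fingers measure 114 mm over their backs; the gripper's body (76 mm by 85 mm) begins 54 mm behind the grasp point. The pads swing forward as they close: fully open they stand 13 mm farther back than shut.
Start: joints at [-78.18, 17.578, 86.31, -0, 76.112, -4.211], TCP at [0.159, -0.553, 0.231] pointing down, gripper open.
Joint ranges: [-179.03, 179.03], [-60, 130.46], [8.19, 133.38], [-81.62, 261.62], [5.75, 156.47], [-153.77, 153.77]. Speed limits (degrees/s): [147.25, 147.25, 180, 180, 180, 180].

INTERFACE

Orientations are given as [roll, pitch, yaw] about the fixed x, y, z axes, in that order (R = Rz(yaw) Ry(pitch) Rx(roll)).
In Python, from bench import r, release, close, kinematics, get_obs, cams, ticket gives the robot as it stands. Calls block until the motion is done:
- r.reach(position, orientation): joint-space move of the TCP to a pose.
- r.move_linear(position, v=0.15, rot=None): straight line of the TCP; rot=None keeps the orientation; v is the mean speed in m/s.
- r.set_joints(angles): joint-space move.
- release() and close(grasp_force=None): open the fingers fully, or close them until they stop; grasp_force is the grip in N (None keeps the last).
- r.wait(seconds).
- kinematics.ik(position, orientation): joint angles nearest the present ones, or None.
- get_obs(): the state.
- cams.snapshot(name): name is "side" or "top" or "wrist"; returns a dict with "img" (384x512x3 uint8, red, green, blue), "vertical_fov" (degrees; the focal length in pixels is half the picture's height over the tangent of half this angle, whatever the lens; pixels are square), "cx", "cy" (the principal point, pixels), "world_from_camera" (4x4, takes a point from camera to world coordinates); the wrist camera has in their place "T_tool_cam" (4x4, takes a point from camera to tool coordinates, whose origin is the TCP and whose axes are the flange's). Camera axes: x right, y up, looking along -z (the intrinsics and any distortion apply to the point x, -y, -z); pixel columns grow to the right and rows downward; lengths in m; the calibration is good to about 2 mm. A picture is of the moment at which its call begins: read the wrist's pose just before it. There is no depth.
A pose or a line that the arm cannot do raises r.MotionError and nothing moves.
- ticket.job_done(): hands the job in; it is judged then, once.
The state is a dict: "time": time; "joint_pos": joint angles; "joint_vel": joint speeds; "tau": joint torques, N m; "ee_pos": TCP position; "tcp_rot": TCP orientation; "ft_force": force on the tool from outside, world axes, zero at the start; "ft_torque": the same for the moment, N m; "opening": finger opening in m; "grip_force": force on a finger pad.
Only numpy, scipy, OpenCV 4.12 (cv2) and the standard library are available. Lean on these libraries where they do the work, as an engineer would, in place of code of your own. Each camera call takes 0.05 s, during which the arm holds its last target. There are 200 camera calls.

## Working session

There is one attempt and no reset: what is moved stays moved. The work goes in short steps, each a Python script; the robot and the scene stay as the last script left them, time stands still between calls to the robot, and variables do not carry over. Pictures are saved under pics/ and viewed, at most 10 in all, crops included, and the job is handed in when it is done.

```bash
ls; mkdir -p pics
python3 - <<'E'
from bench import r,get_obs,cams
import cv2,numpy as np
for n in("side","top","wrist"):
    s=cams.snapshot(n); cv2.imwrite(f"pics/{n}0.png",s["img"][:,:,::-1]); print(n,{k:(np.round(v,4).tolist() if not isinstance(v,str) else v) for k,v in s.items() if k!="img"})
o=get_obs();print(o)
E
```

```text
pics
side {'vertical_fov': 43.1234, 'cx': 256.4697, 'cy': 191.6043, 'world_from_camera': [[0.9945, 0.0598, -0.0861, 0.3924], [-0.1048, 0.5349, -0.8384, -1.0914], [-0.0041, 0.8428, 0.5382, 0.7292], [0.0, 0.0, 0.0, 1.0]]}
top {'vertical_fov': 43.8472, 'cx': 259.3404, 'cy': 191.0261, 'world_from_camera': [[-0.0175, 0.9938, -0.1095, 0.4082], [-0.9996, -0.0152, 0.022, -0.1175], [0.0202, 0.1099, 0.9937, 1.1406], [0.0, 0.0, 0.0, 1.0]]}
wrist {'vertical_fov': 60.7796, 'cx': 249.7545, 'cy': 187.995, 'T_tool_cam': [[0.0006, 0.9458, 0.3248, 0.0842], [1.0, -0.0007, 0.0005, 0.0007], [0.0007, 0.3248, -0.9458, -0.1434], [0.0, 0.0, 0.0, 1.0]]}
{'time': 0.15, 'joint_pos': array([-7.81802930e+01,  1.76134717e+01,  8.63649803e+01, -1.63746602e-03,
        7.61106823e+01, -4.21051236e+00]), 'joint_vel': array([ 0.00479573, -0.20349972, -0.26368839,  0.07521072, -0.03034033,
       -0.0468368 ]), 'tau': array([ 3.31270685e-04, -4.57975030e+01, -2.52220219e+01, -5.41785914e-05,
        8.45355185e-03, -4.00439626e-05]), 'ee_pos': array([ 0.15865091, -0.55214484,  0.23059338]), 'tcp_rot': array([-1.79910990e+02, -4.95965536e-03,  1.60306098e+01]), 'ft_force': array([-1.12794327,  0.38402738,  0.53536993]), 'ft_torque': array([-0.00978311, -0.02913456,  0.03192391]), 'grip_force': 0.0, 'opening': 0.08546429097024061}
```

View pics/side0.png

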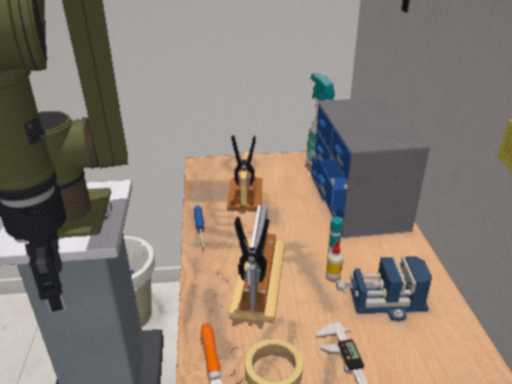

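View pics/top0.png

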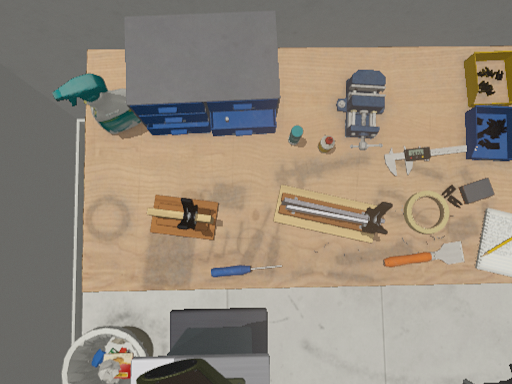

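The side view shows the loose clamp on its rack (245,170) and the jig nearer (257,265). In the top view the rack is at about (187,215), the jig spans (277,200) to (385,225) with its fixed clamp at the right (-y) end, and the sprung end is at the left, near (285,200). I'll enlarge these areas.

```bash
cat > h.py <<'E'
import numpy as np,cv2
def ray(s,uv):
    h=s["img"].shape[0]; f=h/2/np.tan(np.radians(s["vertical_fov"]/2))
    d=np.array([(uv[0]-s["cx"])/f,-(uv[1]-s["cy"])/f,-1.]); T=np.asarray(s["T"] if "T" in s else s["world_from_camera"])
    return T[:3,3],T[:3,:3]@d
def onz(s,uv,z):
    o,d=ray(s,uv); return o+d*(z-o[2])/d[2]
def proj(s,p):
    h=s["img"].shape[0]; f=h/2/np.tan(np.radians(s["vertical_fov"]/2)); T=np.asarray(s["T"] if "T" in s else s["world_from_camera"])
    q=T[:3,:3].T@(np.asarray(p)-T[:3,3]); return np.array([s["cx"]+f*q[0]/-q[2],s["cy"]-f*q[1]/-q[2]])
def wrist(name=None):
    from bench import get_obs,cams
    from scipy.spatial.transform import Rotation as R
    o=get_obs(); s=cams.snapshot("wrist"); W=np.eye(4); W[:3,:3]=R.from_euler("xyz",o["tcp_rot"],degrees=True).as_matrix(); W[:3,3]=o["ee_pos"]
    s["T"]=W@np.asarray(s["T_tool_cam"])
    if name: 
        cv2.imwrite(f"pics/{name}.png",s["img"][:,:,::-1]); import pickle; pickle.dump(s,open(f"{name}.pkl","wb"))
    return s
E
python3 - <<'E'
from h import *
from bench import cams
import pickle
s=cams.snapshot("top"); pickle.dump(s,open("top.pkl","wb")); t=cams.snapshot("side"); pickle.dump(t,open("side.pkl","wb"))
a=s["img"][:,:,::-1]; b=t["img"][:,:,::-1]
def c(i,u,v,w,h,k): return cv2.resize(i[v:v+h,u:u+w],None,fx=k,fy=k,interpolation=cv2.INTER_CUBIC)
m=np.zeros((600,800,3),np.uint8)
m[:300,:400]=c(a,140,185,80,60,5); m[:300,400:]=c(b,205,130,80,60,5); m[300:,:520]=c(a,270,180,130,75,4); m[300:,520:800]=c(b,220,195,70,75,4)
cv2.imwrite("pics/m1.png",m)
for uv,z in [((187,215),.1),((283,203),.125),((367,217),.125)]: print(onz(s,uv,z))
E
```

```text
[0.47282498 0.0178969  0.1       ]
[ 0.4936134  -0.19007724  0.125     ]
[ 0.46072698 -0.36928732  0.125     ]
```

View pics/m1.png

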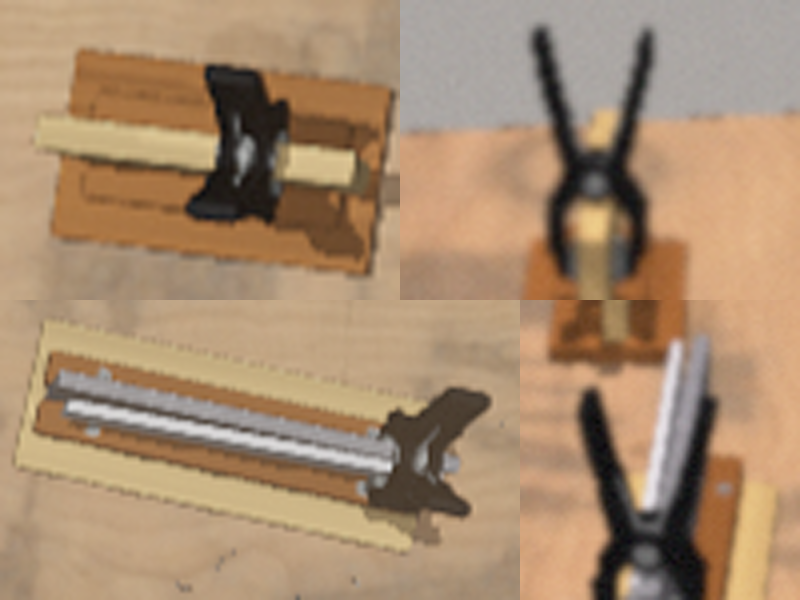

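The mosaic shows the rack's pale top edge running from top-view pixel (147,211) to (212,218), with the clamp at about (190,215). The strip (bright) is on the robot side of the panel, standing off at its left end at about (287,202). Next I'll move above the rack and look with the wrist camera.

Run:
```python
from h import *
from bench import r,kinematics,get_obs
import pickle
s=pickle.load(open("top.pkl","rb"))
a,b=onz(s,(147,211.4),.1),onz(s,(211.6,218),.1); d=a-b; yr=np.degrees(np.arctan2(d[1],d[0])); print(a,b,np.linalg.norm(d),"rack y dir",yr)
c,e=onz(s,(285,199),.125),onz(s,(366,212),.125); print(c,e,np.degrees(np.arctan2(*(c-e)[1::-1])))
for y in (yr,yr-180):
  for p in ([.473,.018,.33],[.473,.018,.15],[.49,-.2,.18]): print(y,p,kinematics.ik(p,[180,0,y]))
```

```text
[0.48207323 0.10461101 0.1       ] [ 0.46541808 -0.03549516  0.1       ] 0.14109264229384094 rack y dir 83.22076758427087
[ 0.50213518 -0.19456094  0.125     ] [ 0.47146573 -0.36759014  0.125     ] 79.94871060722556
83.22076758427087 [0.473, 0.018, 0.33] [-2.93555731e+00  5.53174091e+00  8.79766718e+01 -2.54444375e-14
  8.64915873e+01  3.84367511e+00]
83.22076758427087 [0.473, 0.018, 0.15] [-2.93555731e+00  1.43247325e+01  1.04660463e+02 -2.54444375e-14
  6.10148045e+01  3.84367511e+00]
83.22076758427087 [0.49, -0.2, 0.18] [-26.77688502  16.59597694  95.94661018   0.          67.45741289
 -19.99765261]
-96.77923241572913 [0.473, 0.018, 0.33] None
-96.77923241572913 [0.473, 0.018, 0.15] None
-96.77923241572913 [0.49, -0.2, 0.18] None
```

Run:
```python
from h import *
from bench import r,kinematics,get_obs
r.reach([.49,-.2,.33],[180,0,80]); a=wrist("wj")
r.reach([.473,.018,.33],[180,0,83.2]); b=wrist("wr")
print(get_obs()["time"])
m=np.hstack([a["img"],b["img"]])[:,:,::-1]; m=cv2.resize(m,(800,300),interpolation=cv2.INTER_AREA)
m=np.zeros((600,800,3),np.uint8)
m[:300,:400]=cv2.resize(a["img"][:,:,::-1],(400,300)); m[:300,400:]=cv2.resize(b["img"][:,:,::-1],(400,300))
cv2.imwrite("pics/w1.png",m[:300])
```

```text
3.025
```

View pics/w1.png

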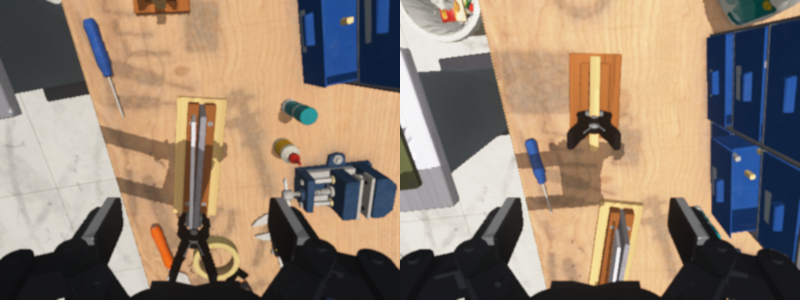

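The left half (over the jig) shows the panel and strip top ends near (200,105), with the fixed clamp below them. The right half shows the rack's board top (595,55) to (595,147), with the clamp at (594,130). Both are clear, so I'll zoom in to pick edges.

Run:
```python
from h import *
import pickle
a=pickle.load(open("wj.pkl","rb"))["img"][:,:,::-1];b=pickle.load(open("wr.pkl","rb"))["img"][:,:,::-1]
def c(i,u,v,w,h,k): 
    o=cv2.resize(i[v:v+h,u:u+w],None,fx=k,fy=k,interpolation=cv2.INTER_CUBIC)
    for x in range(0,w,10): cv2.putText(o,str(u+x) if x%20==0 else "|",(x*k,8),0,.3,(0,255,0),1)
    for y in range(0,h,10): cv2.putText(o,str(v+y),(0,y*k+4),0,.3,(255,0,255),1)
    return o
m=np.zeros((600,800,3),np.uint8)
m[:,:400]=c(a,215,115,80,120,5); m[:,400:]=c(b,205,65,80,120,5)
cv2.imwrite("pics/w2.png",m)
```

```text
(no output)
```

View pics/w2.png

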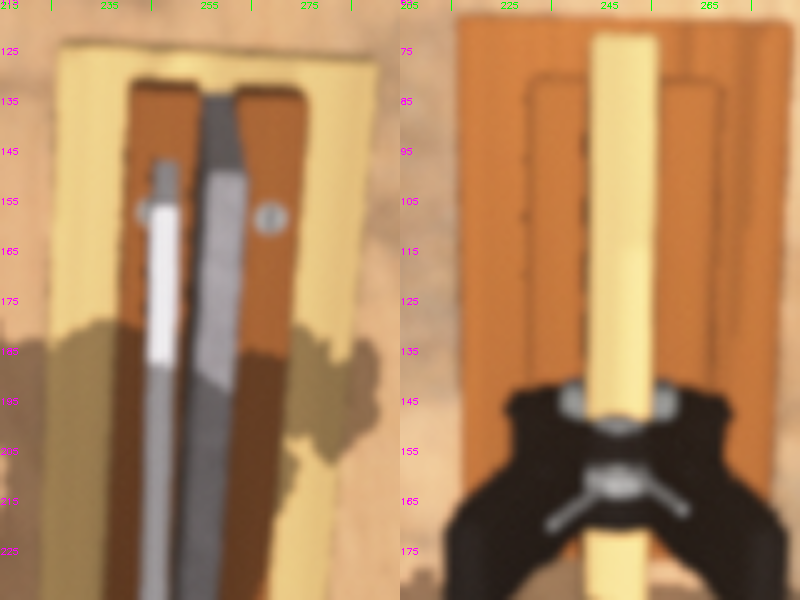

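Left half: the panel's sprung end edge runs u 256.8–264.2 at v 149.4, and the strip's end u 245.4–250.8 at v 156. Right half: the rack board's end is at u 243.4–256.6, v 72.2, with edges u 242.2–255.8 at v 147, and the clamp hub spans v 148–171, centred on u 248.6.

Run:
```python
from h import *
import pickle
t=pickle.load(open("top.pkl","rb"));a=pickle.load(open("wj.pkl","rb"));b=pickle.load(open("wr.pkl","rb"))
def f(p): return np.round(p[:2]*1000,1)
def ang(p,q): d=p-q; return round(np.degrees(np.arctan2(d[1],d[0])),2)
L,Rr=onz(b,(243.4,72.2),.1),onz(b,(256.6,72.2),.1); l2,r2=onz(b,(242.2,147),.1),onz(b,(255.8,147),.1)
print("rack end",f(L),f(Rr),np.linalg.norm(L-Rr),"near clamp",f((l2+r2)/2),"dir",ang((L+Rr)/2,(l2+r2)/2))
print("top rack",f(onz(t,(147,211.4),.1)),f(onz(t,(211.6,218),.1)))
print("hub",f(onz(b,(248.6,148),.118)),f(onz(b,(248.6,171),.118)),f(onz(b,(248.6,161),.12)))
print("top tips",f(onz(t,(186.6,199.4),.19)),f(onz(t,(182.4,227),.19)),"hub top",f(onz(t,(189,216),.118)))
L,Rr=onz(a,(256.8,149.4),.125),onz(a,(264.2,149.4),.125); l2,r2=onz(a,(251,235),.125),onz(a,(258.6,235),.125)
print("panel end",f(L),f(Rr),np.linalg.norm(L-Rr),"far",f((l2+r2)/2),"dir",ang((L+Rr)/2,(l2+r2)/2))
print("strip end",f(onz(a,(245.4,156),.125)),f(onz(a,(250.8,156),.125)),"far",f(onz(a,(246.2,233),.125)))
# panel / strip in top view (crop m1 bottom-left: 270+x/4,180+(y-300)/4)
g=lambda x,y:onz(t,(270+x/4,180+(y-300)/4),.125)
print("top panel end",f(g(62,376)),"strip end",f(g(67,406)),"panel far",f(g(372,436)),"strip far",f(g(390,464)))
```

```text
rack end [477.7 103.8] [491.8 102.2] 0.014192939782820914 near clamp [474.   22.2] dir 82.41
top rack [482.1 104.6] [465.4 -35.5]
hub [473.9  24.9] [470.8  -1.3] [472.2  10.7]
top tips [498.4   7. ] [443.6  15.3] hub top [469.5  11.3]
panel end [ 499.1 -194.3] [ 507.  -195.7] 0.007994279636289946 far [ 479.5 -295.3] dir 76.81
strip end [ 485.7 -199.4] [ 491.4 -200.4] far [ 470. -291.]
top panel end [ 502.1 -195.6] strip end [ 486.  -197.9] panel far [ 467.3 -361. ] strip far [ 452.2 -370. ]
```

Run:
```python
from h import *
from bench import *
p=[.4718,.011]
r.reach(p+[.235],[180,0,82.8]); r.move_linear(p+[.148],v=.1)
print(get_obs()["ee_pos"],get_obs()["ft_force"])
close(30); r.wait(.2); o=get_obs(); print(o["time"],o["opening"],o["grip_force"],o["ft_force"],o["ft_torque"])
wrist("g1")
s=cams.snapshot("side"); m=np.zeros((384,800,3),np.uint8); m[:,:512]=cv2.imread("pics/g1.png"); m[:,512:]=cv2.resize(s["img"][130:226,209:281,::-1],(288,384)); cv2.imwrite("pics/g1m.png",m)
# yaw of jig from base long edges, cached images
import pickle
t=pickle.load(open("top.pkl","rb"));a=pickle.load(open("wj.pkl","rb"))
A=lambda p,q:round(np.degrees(np.arctan2(*(p-q)[1::-1])),2)
g=lambda x,y,z:onz(t,(270+x/4,180+(y-300)/4),z); w=lambda x,y,z:onz(a,(215+x/5,115+y/5),z)
print("top base",A(g(17,467,.016),g(410,550,.016)),"wrist base L",A(w(60,50,.016),w(43,590,.016)),"R",A(w(377,65,.016),w(333,490,.016)))
print("end edges base",A(w(377,65,.016),w(60,42,.016))+90,A(g(45,320,.016),g(17,467,.016))+90)
print("base corners wrist",w(60,42,.016),w(377,65,.016),"top",g(45,320,.016),g(17,467,.016))
```

```text
[0.47254479 0.01101326 0.14871716] [ 0.42375784  0.13785854 -0.8696147 ]
5.275 0.02930032804369834 28.644042313098907 [-4.42021756  0.51821944 21.19204551] [0.13637408 1.12733203 0.00820392]
top base 77.13 wrist base L 76.85 R 76.31
end edges base 75.85 78.0
base corners wrist [ 0.4627726  -0.17480159  0.016     ] [ 0.54822263 -0.19635227  0.016     ] top [ 0.54577865 -0.19469002  0.016     ] [ 0.45877487 -0.17620338  0.016     ]
```

View pics/g1m.png

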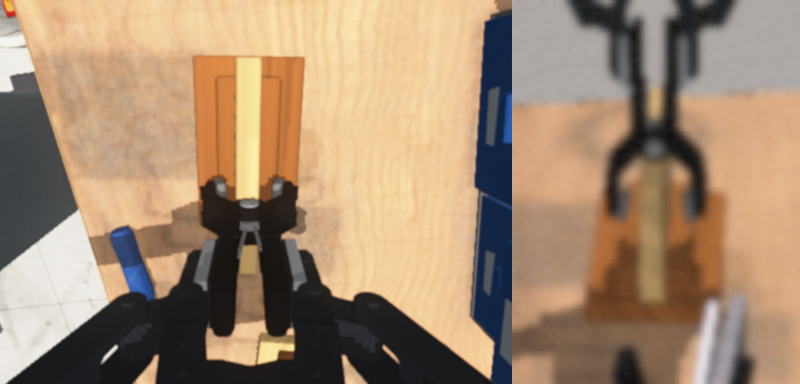

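The clamp is squeezed fully: opening is 29.3 mm, and the jaws stand open on both sides of the rack board (side inset, pads at about (617,205) and (695,205)). The gripper is pressing the pivot down on the edge with 21 N, so the pivot is at z=0.111. Now I'll lift it and hover over the bond point.

Run:
```python
from h import *
from bench import *
r.move_linear([.4718,.011,.262],v=.12); o=get_obs(); print(o["opening"],o["ft_force"])
yaw=76.8; R=np.array([[np.cos(np.radians(yaw-90)),-np.sin(np.radians(yaw-90))],[np.sin(np.radians(yaw-90)),np.cos(np.radians(yaw-90))]])
b=np.array([.5025,-.1952])+R@[-.0035,-.045]; print(b)
r.move_linear([*b,.262],v=.15,rot=[180,0,yaw]); r.move_linear([*b,.238],v=.1); r.wait(.2)
o=get_obs(); print(o["time"],o["ee_pos"],o["opening"],o["tcp_rot"],o["ft_force"])
wrist("h1"); s=cams.snapshot("side"); t=cams.snapshot("top")
import pickle; pickle.dump((s,t),open("h1st.pkl","wb"))
im=cv2.imread("pics/h1.png"); q=lambda i,u,v,w,h,k:cv2.resize(i[v:v+h,u:u+w],None,fx=k,fy=k,interpolation=cv2.INTER_CUBIC)
m=np.zeros((600,800,3),np.uint8); m[:600,:500]=q(im,190,140,125,150,4); m[:300,500:]=q(s["img"][:,:,::-1],220,180,75,75,4); m[300:,500:]=q(t["img"][:,:,::-1],260,170,75,75,4); cv2.imwrite("pics/h1m.png",m)
```

```text
0.02952579759674195 [ 0.21075646 -0.19747461 -1.59345606]
[ 0.48881668 -0.23821182]
8.8833 [ 0.48927474 -0.23842314  0.23869557] 0.028983689316600086 [1.79926007e+02 2.44208547e-02 7.68064141e+01] [ 1.15601221  0.64755271 -0.8720747 ]
```

View pics/h1m.png

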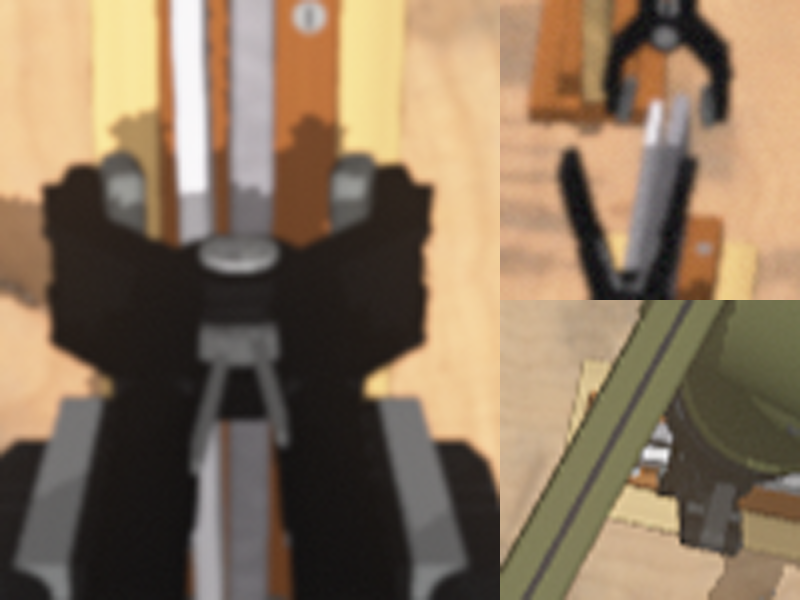

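The jaw pads (inner faces at crop x 145 and 332, middle 239) straddle strip and panel (172–275). The flat-pressed centre comes out at about 238, so the clamp is centred and the panel lines run parallel to it. Descending.

Run:
```python
from h import *
from bench import *
x,y=.48882,-.23821
for z in (.180,.1755,.174,.173):
    r.move_linear([x,y,z],v=.08 if z>.178 else .03); o=get_obs(); print(o["time"],z,o["ee_pos"][2],np.round(o["ft_force"],1),o["opening"])
    if o["ft_force"][2]>6: break
wrist("d1"); s=cams.snapshot("side")
im=cv2.imread("pics/d1.png"); q=lambda i,u,v,w,h,k:cv2.resize(i[v:v+h,u:u+w],None,fx=k,fy=k,interpolation=cv2.INTER_CUBIC)
m=np.zeros((400,800,3),np.uint8); m[:400,:500]=q(im,190,140,125,100,4); m[:300,500:]=q(s["img"][:,:,::-1],220,180,75,75,4); cv2.imwrite("pics/d1m.png",m)
```

```text
9.9083 0.18 0.18032761544760947 [ 0.1 -1.1 -1.3] 0.029537763926392773
10.2083 0.1755 0.17642402820853212 [ 0.7 -0.5  3.2] 0.02933305601088293
10.4583 0.174 0.17626893634585294 [-2.2  2.1 11.7] 0.029217035346487986
```

View pics/d1m.png

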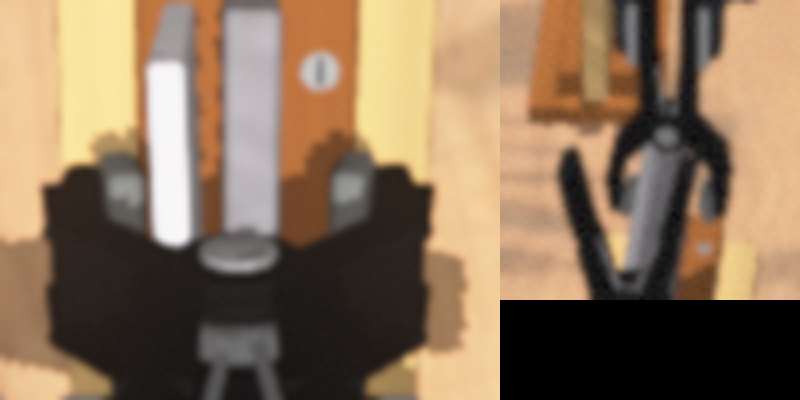

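The clamp's hub is seated on the edge (contact 12 N), and strip and panel lie between the jaws. The bond centre is at about 233 px against 239 for the clamp, so I'll shift about 0.8 mm toward the strip, ease the press and let go.

Run:
```python
from h import *
from bench import *
x,y=.48882-.0008*.974,-.23821+.0008*.228
r.move_linear([x,y,.1752],v=.03); print(get_obs()["ft_force"])
release(); r.wait(.3); o=get_obs(); print(o["time"],o["opening"],o["ft_force"],o["ft_torque"])
w=wrist("e1"); s=cams.snapshot("side")
im=cv2.imread("pics/e1.png"); q=lambda i,u,v,w,h,k:cv2.resize(i[v:v+h,u:u+w],None,fx=k,fy=k,interpolation=cv2.INTER_CUBIC)
m=np.zeros((400,800,3),np.uint8); m[:400,:500]=q(im,127,90,250,200,2); m[:300,500:]=q(s["img"][:,:,::-1],220,180,75,75,4); cv2.imwrite("pics/e1m.png",m)
```

```text
[-0.11439545  0.27815129  8.54397511]
11.6917 0.08550417066723077 [ 0.20472322  1.00912294 -0.52221373] [-0.0525539   0.06009949  0.01834601]
```

View pics/e1m.png

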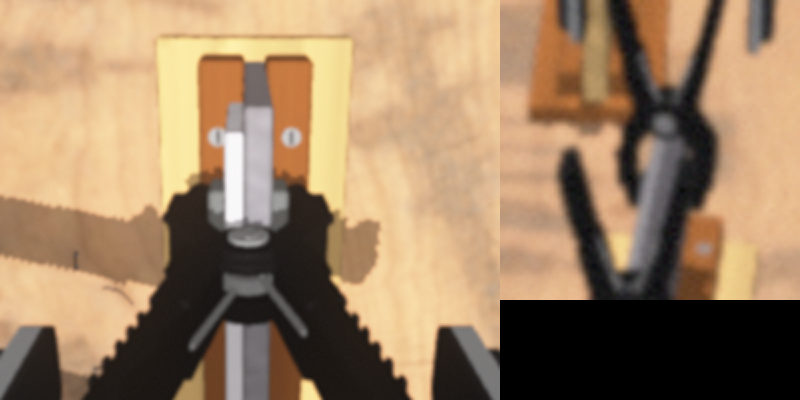

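The strip now lies flat against the panel, the pads grip both faces, and the clamp stands symmetric and clear of the fingers. I'll retreat straight up and check once more.

Run:
```python
from h import *
from bench import *
o=get_obs(); p=list(o["ee_pos"]); r.move_linear([p[0],p[1],.33],v=.15); r.wait(.3); print(get_obs()["time"],get_obs()["ft_force"])
w=wrist("f1"); s=cams.snapshot("side")
im=cv2.imread("pics/f1.png"); q=lambda i,u,v,w,h,k:cv2.resize(i[v:v+h,u:u+w],None,fx=k,fy=k,interpolation=cv2.INTER_CUBIC)
m=np.zeros((480,800,3),np.uint8); m[:400,:400]=q(im,190,100,100,100,4); m[:480,400:]=q(s["img"][:,:,::-1],215,160,80,96,5); cv2.imwrite("pics/f1m.png",m)
```

```text
13.275 [-0.11477534  1.02079788  1.14184288]
```

View pics/f1m.png

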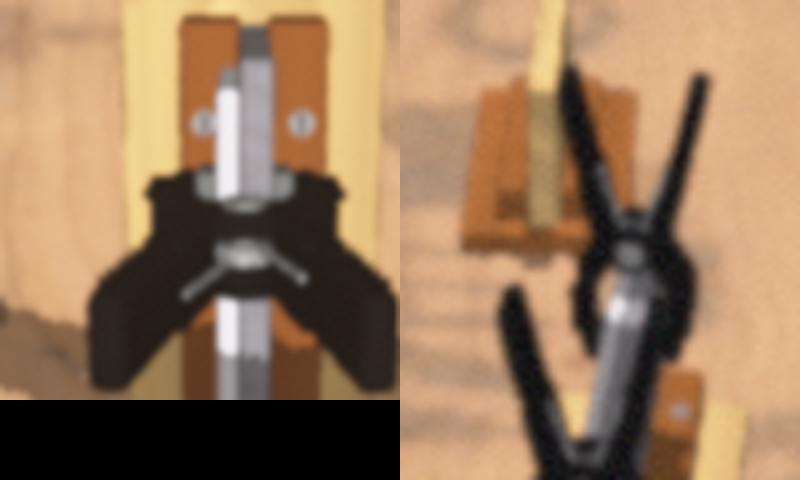

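The clamp stands upright and square, seated on the edge with the strip flat; the robot is clear. Handing in.

```bash
python3 -c "
from bench import ticket
print(ticket.job_done())"
```

```text
the job is handed in; nothing more can be done
None
```

I put the spare clamp over panel and strip near the sprung end and handed the job in at about 13 s of the 38 s: in the last pictures the strip lies flat, and the clamp stands upright and square with its hub at the top edge; the judge gave no verdict.

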